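# Box panel from drying rack to glue-up stand

### The arm

A 6-joint arm with a two-finger parallel gripper is mounted at the origin on the work surface. World frame = base frame: x ahead of the robot, y to its left, z up, the work surface at z = 0. Lengths are in mm, angles in rad, forces in N, time in s.
With the tool pointing down it reaches from about 375 to 925 mm from the base axis. Payload 5.7 kg.
Tool frame: the origin (TCP) lies between the finger pads; the fingertips stand 25 mm ahead of it and the grasp point (between the pads) lies 6 mm ahead of it (tip_extent is the distance from the TCP to the fingertips, in mm); z points along the fingers, x is the direction in which the jaws open and shut, and the axes are right-handed (so a half turn about z gives the same grasp; the last joint's range is limited). The gripper opens to 85 mm and grips with 20 to 120 N. Pads are 22 mm wide; open, the fingers measure 114 mm over their backs; the gripper's body (76 mm by 85 mm) begins 54 mm behind the grasp point. The pads swing forward as they close: fully open they stand 13 mm farther back than shut.
Start: joints at [-1.219, 0.359, 1.51, -0, 1.272, -0.115], TCP at [270, -535.786, 256.267] pointing down, gripper open.
Joint ranges: [-2.97, 2.97], [-1.01, 2.36], [0.21, 2.38], [-0.96, 4.11], [0.2, 2.71], [-2.98, 2.98]. Speed limits (rad/s): [2.39, 2.39, 3.14, 3.14, 3.14, 3.14].

### API

Orientations are given as a rotation vector (axis times angle).
In Python, from bench import observe, snapshot, calibration, hand_in, look_for, outline_of, spot_point, tip_extent gives the robot as it stands. The module is installed in compiled form; this text tells all that it offers.
- The arm moves only by the tool arm_command, never from a script. Its argument "steps" is text: rows parted by semicolons, each of 7 numbers parted by spaces: the shift along the tool's x, y, z in units of 40 mm (1.0 is 40 mm), then the turn, a rotation vector about the tool's x, y, z in units of 8 degrees (1.0 is 8 degrees), then the opening, from 0 (shut) to 1 (fully open). In form: dx dy dz rx ry rz fingers; .... A call has 1 to 10 rows; each row is the pose to reach, as a shift and turn from the pose commanded when the call began, along the tool's axes at that moment; what a row does not reach only later rows make up. A row lasts 1/8 s, in which the tool goes at most 62.5 mm and 10.7 degrees, less where a joint would pass 70% of its speed; a pose out of reach is approached as far as the arm can. A call with a gripper value outside its range is refused whole. The fingers move at their own pace and stop on an object; "grip_force" is the grip in N (left out, the last holds). Time passes only in rows, so rows that repeat a pose let the fingers close. It gives the time, the measured TCP pose, the force and the opening at its end, in the units of the state.
- observe(): the state, without advancing time (a new reading comes with each control period).
- snapshot(name): name is "scene" or "top"; returns the picture (420x560x3 uint8, red, green, blue); there is no depth.
- calibration(name): a dict with "fx", "fy", "cx", "cy" (pixels), "extrinsics" (4x4, takes a point from world to camera coordinates). Camera axes: x right, y up, looking along -z (the intrinsics and any distortion apply to the point x, -y, -z); pixel columns grow to the right and rows downward; lengths in mm; the calibration is good to about 2 mm. A picture is of the moment at which its call begins. calibration takes no time and is no camera call.
- hand_in(): hands the job in, once; it reports no verdict.
Trained networks look in the newest picture that a camera, given by its name, has taken for a name from the list of things; names that differ only in an ending like _2 or _b are one class to them, and where a whole thing is asked for, a point or a joint stands for the part that bears it (a point fixed in the world has none). Each returns a list of dicts, best first, with "p" (0 to 1); they miss things now and then, are a little off and sometimes report something else, mostly with a low value. They report only what shows in the picture. A call takes as long as a camera call. They do not tell look-alikes from the thing itself.
- look_for(target, camera): "location" ([column, row] in pixels, amid what is visible of it).
- outline_of(target, camera): "region" (420x560 bool, what is visible of it) and "location" ([column, row] in pixels, amid what is visible of it).
- spot_point(target, camera): "location" ([column, row] in pixels: a listed point, or the origin of a listed thing).
The state is a dict: "t": time; "joint_pos": joint angles; "joint_velocities": joint speeds; "tau": joint torques, N m; "tcp_pos": TCP position; "tool_rot": TCP orientation; "contact_force": force on the tool from outside, world axes, zero at the start; "moment": the same for the moment, N m; "gripper_width": opening from 0.0 (shut) to 1.0 (fully open).
Only numpy, scipy, OpenCV 4.12 (cv2) and the standard library are available. Lean on these libraries where they do the work, as an engineer would, in place of code of your own. Each camera call takes 0.05 s, during which the arm holds its last target.

### The job

Slide the longest of the three finger-jointed box panels straight up out of the slotted drying rack and stand it on its edge in the channel of the glue-up stand, centred along the channel. Lower it right down to the channel floor before letting go, and leave the other two panels standing in their slots.

Things in the scene. Friction and masses are not known exactly. Their poses are not given: they have to be found in the camera images.
- panel_long: The panel to move: pale wood, 150 mm long, 8 mm thick, 120 mm high, 75-155 g, notched ends. Stands on edge in any of the three slots of the dark-brown wooden drying rack (slot floor 12 mm, rail tops 52 mm, panel's top edge 132 mm above the bench); grip the plain top edge across the 8 mm. Origin: centre of its underside; x along its length, y through its thickness, z up.
- panel_mid: A panel to leave alone: same wood and axes, 105 mm long, 8 mm thick, 120 mm high, on edge in another slot of the rack. The slots are parallel, 75 mm apart, each 12 mm wide between two rails; the rack's base is 160 x 210 mm. Origin: centre of its underside.
- panel_short: A panel to leave alone: same wood and axes, 70 mm long, 8 mm thick, 120 mm high, on edge in the remaining slot. Origin: centre of its underside.
- stand: Glue-up stand of pale plywood, fixed: base 220 x 110 x 12 mm with two rails 200 mm long, 16 mm thick, leaving one channel 30 mm wide. Channel floor 12 mm, rail tops 67 mm above the bench, ends open. Origin: centre of the base's underside; x along the channel, y across, z up. Stand and rack are on opposite sides (left, right), either way round.
Not all that is in view belongs to the job. Leave any yellow look-alike of the panel_long alone.

How it is judged (in metres and radians):
On the way, in this order (a step that is already met when the one before it is completed fails the run):
1. the long panel is raised clear of the rack's rails (height (world z) of panel_long above 0.062 m), for 0.1 s.
2. the long panel, still touched by the fingers, is within 15 mm of the channel floor (x of panel_long in the frame of stand between -0.035 and 0.035 m and y of panel_long in the frame of stand between -0.02 and 0.02 m and z of panel_long in the frame of stand below 0.027 m and contact force between the fingers and panel_long above 0.3 N), for 0.1 s.
At the end, for the whole second after the job is handed in: The long panel rests still on the channel floor of the stand, on its long edge (leaning on a rail is fine: up to 27 degrees), its middle within 35 mm of the channel's middle lengthwise, its length along the channel (within 11 degrees) (x of panel_long in the frame of stand between -0.035 and 0.035 m and y of panel_long in the frame of stand between -0.02 and 0.02 m and z of panel_long in the frame of stand between 0.007 and 0.02 m and angle between the x axis of panel_long and the x axis of stand, either way round below 0.2 rad and angle between panel_long's own z axis and vertical below 0.47 rad and linear speed of panel_long below 0.02 m/s); the robot touches nothing.
It fails at once if another panel is pulled up, tipped or shifted in the rack (panel_mid) (distance of panel_mid from where it was at the start of the episode above 0.025 m or angle between panel_mid's own z axis and vertical above 0.3 rad).
It fails at once if another panel is pulled up, tipped or shifted in the rack (panel_short) (distance of panel_short from where it was at the start of the episode above 0.025 m or angle between panel_short's own z axis and vertical above 0.3 rad).
It also fails if it takes over 45 s, if anything falls off the work surface, if the arm or the gripper's body presses on something with over 40 N, if the wrist force passes 120 N, or if a joint passes its speed limit or range.

## Working session

There is one attempt and no reset: what is moved stays moved. The work goes in short steps, Python scripts to look and compute and a tool call to move; the robot and the scene stay as the last step left them, time stands still between calls to the robot, and variables do not carry over. Pictures are saved under pics/ and viewed, and the job is handed in when it is done.

Besides the shell and the picture viewer there is one more tool, called after ">>>" by a JSON object that holds its "fn" and its "kwargs". arm_command: Moves the arm, as the interface text tells. Its arguments: {"type":"object","properties":{"steps":{"type":"string"},"grip_force":{"type":"number"}},"required":["steps"]}

```bash
mkdir -p pics; cat > h.py <<'E'
import numpy as np, cv2
from bench import *
def save(n,im): cv2.imwrite(f'pics/{n}.png',cv2.cvtColor(im,cv2.COLOR_RGB2BGR))
def ray(cam,uv):
    c=calibration(cam);E=np.array(c['extrinsics']);R=E[:3,:3];t=E[:3,3]
    d=np.array([(uv[0]-c['cx'])/c['fx'],-(uv[1]-c['cy'])/c['fy'],-1.]);
    return -R.T@t, R.T@d
def atz(cam,uv,z):
    o,d=ray(cam,uv);return o+d*(z-o[2])/d[2]
def proj(cam,p):
    c=calibration(cam);E=np.array(c['extrinsics']);q=E[:3,:3]@np.array(p,float)+E[:3,3]
    return np.array([c['cx']+c['fx']*q[0]/-q[2],c['cy']+c['fy']*-q[1]/-q[2]])
def tri(a,ua,b,ub):
    o1,d1=ray(a,ua);o2,d2=ray(b,ub)
    s=np.linalg.lstsq(np.c_[d1,-d2],o2-o1,rcond=None)[0]
    p,q=o1+s[0]*d1,o2+s[1]*d2
    return (p+q)/2,np.linalg.norm(p-q)
E
python3 - <<'E'
from h import *
for n in ['scene','top']:
    im=snapshot(n);save(n+'0',im);c=calibration(n);print({k:v for k,v in c.items()})
    for t in ['panel_long','panel_mid','panel_short','stand']:
        print(n,t,[(np.round(d['location']),round(d['p'],2),int(d['region'].sum())) for d in outline_of(t,n)])
print(observe())
E
```

```text
{'fx': 421.55222595998714, 'fy': 421.55222595998714, 'cx': 273.4232625369046, 'cy': 207.13275225749356, 'extrinsics': array([[-6.41037884e-01,  7.67295697e-01, -1.81037131e-02,
         3.46901371e+02],
       [-4.81096588e-01, -3.83330490e-01,  7.88418549e-01,
         1.82320465e+02],
       [ 5.98010455e-01,  5.14115793e-01,  6.14872708e-01,
        -1.29422330e+03],
       [ 0.00000000e+00,  0.00000000e+00,  0.00000000e+00,
         1.00000000e+00]])}
scene panel_long [(array([202., 140.]), 0.98, 1208), (array([315., 232.]), 0.57, 1169)]
scene panel_mid [(array([353., 242.]), 0.76, 729)]
scene panel_short [(array([388., 254.]), 0.64, 523)]
scene stand [(array([222., 198.]), 0.74, 3097)]
{'fx': 383.9191397924873, 'fy': 383.9191397924873, 'cx': 273.27590303911546, 'cy': 213.39952174485254, 'extrinsics': array([[ 2.59141312e-02, -9.99649118e-01, -5.48619286e-03,
        -5.15757043e+01],
       [ 9.92153678e-01,  2.50475879e-02,  1.22489578e-01,
        -4.78648234e+02],
       [-1.22309182e-01, -8.61735742e-03,  9.92454636e-01,
        -8.48318002e+02],
       [ 0.00000000e+00,  0.
[... 289 characters left out ...]
't': 0.5, 'joint_pos': array([-1.21906558e+00,  3.58843962e-01,  1.51045080e+00, -7.65653574e-07,
        1.27249701e+00, -1.15101723e-01]), 'joint_velocities': array([-9.01447359e-04,  1.78899430e-05, -1.71372278e-03, -4.84289329e-04,
        3.29333803e-04,  1.71907149e-04]), 'tau': array([-8.10295046e-05, -5.27133250e+01, -2.78785354e+01, -1.29767441e-04,
        3.56474768e-03,  2.06834230e-06]), 'tcp_pos': array([ 270.00826532, -535.74935075,  256.22120132]), 'tool_rot': array([-2.67492082e+00,  1.64731070e+00,  2.46418642e-04]), 'contact_force': array([-0.31066433,  0.23109702,  0.11793876]), 'moment': array([-0.00813046, -0.00039327, -0.00107029]), 'gripper_width': 1.0036437486720862}
```

View pics/scene0.png

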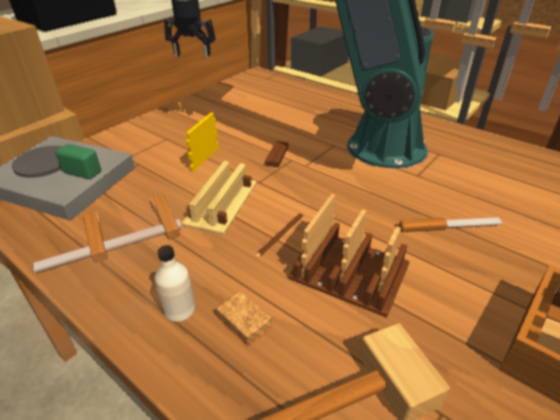

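View pics/top0.png

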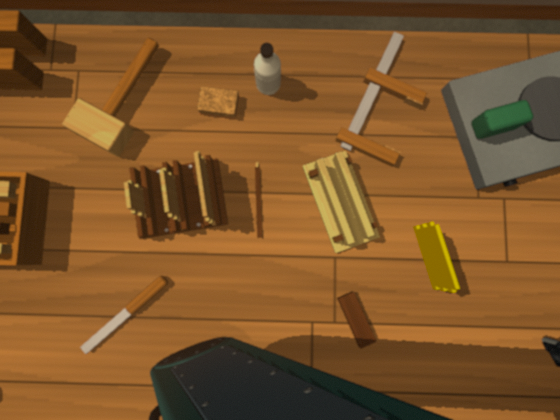

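The candidates for the long panel are these. The yellow look-alike is at scene (202,140) / top (437,257), and I reject it. The three rack panels are the rightmost at top (205,187) / scene (318,230), the middle at top (169,193) and the left at top (133,199). The rightmost looks longest, so I'll check it in close crops.

```bash
python3 - <<'E'
import cv2
a=cv2.imread('pics/top0.png');b=cv2.imread('pics/scene0.png')
def crop(im,x,y,w,h,s,n):
    o=cv2.resize(im[y:y+h,x:x+w],None,fx=s,fy=s,interpolation=cv2.INTER_CUBIC)
    for i in range(0,w,10): cv2.putText(o,str(x+i) if i%20==0 else '',(i*s,8),0,.3,(255,255,255),1); cv2.line(o,(i*s,0),(i*s,h*s),(255,255,255) ,1) if 0 else None
    for i in range(0,h,10): cv2.putText(o,str(y+i),(0,i*s+4),0,.3,(255,255,255),1)
    cv2.imwrite(f'pics/{n}.png',o)
crop(a,120,140,110,110,5,'c_rack_top');crop(b,285,190,130,120,5,'c_rack_scene')
crop(a,295,140,90,115,5,'c_st_top');crop(b,180,155,85,80,7,'c_st_scene')
E
```

```text
(no output)
```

View pics/c_rack_top.png

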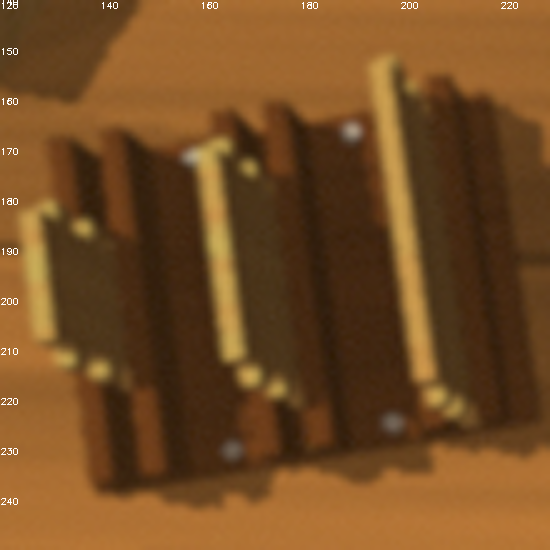

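View pics/c_rack_scene.png

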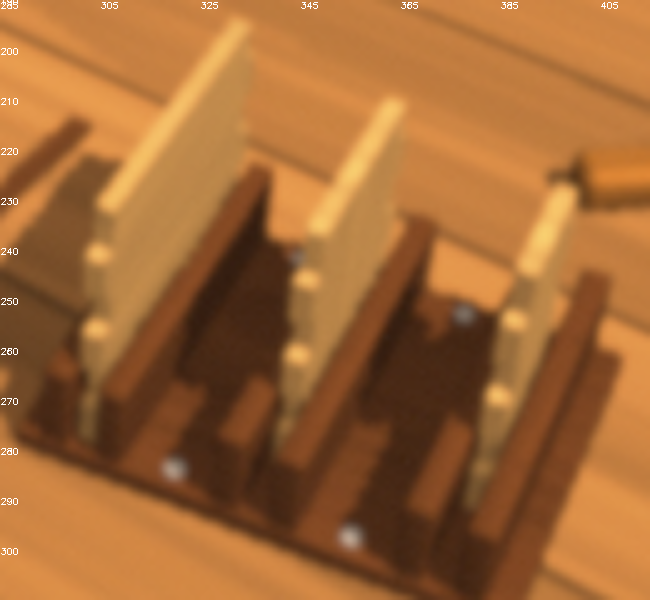

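View pics/c_st_top.png

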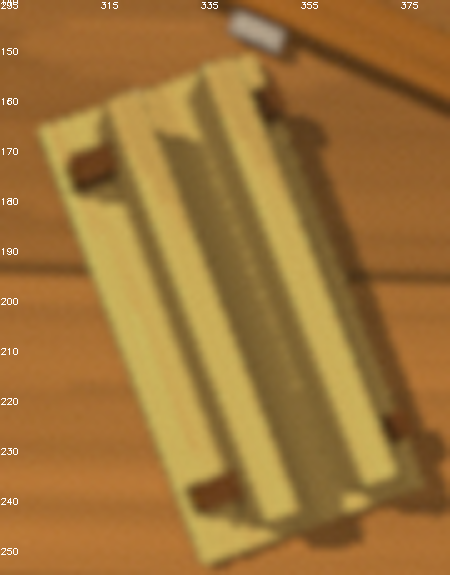

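View pics/c_st_scene.png

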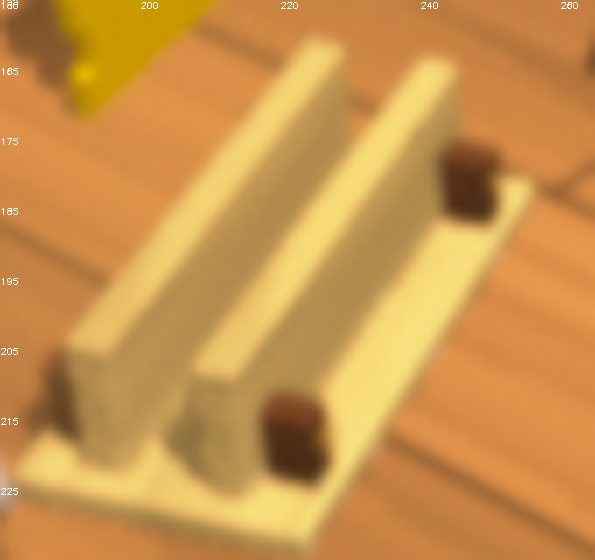

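```bash
python3 - <<'E'
from h import *
P={'L_far':((197,152),(306.6,230.6)),'L_near':((204.8,216),(333,194.4)),
'M_far':((163.0,170),(348.5,235.5)),'M_near':((166.5,211.5),(363.5,210.5)),
'B_far':((320.4,159),(211.1,208.1)),'B_near':((351,243),(242.4,164.3)),
'A_far':((339.4,154),(192.9,204.3)),'A_near':((370.6,236),(226.4,161.4))}
R={}
for k,(a,b) in P.items():
    p,e=tri('top',a,'scene',b); R[k]=p; z=132 if k[0] in'LM' else 67
    print(k,p.round(1),'gap',round(e,1),'top@z',atz('top',a,z)[:2].round(1),'sc@z',atz('scene',b,z)[:2].round(1))
for a,b in [('L_far','L_near'),('A_far','A_near'),('B_far','B_near')]:
    d=R[a]-R[b];print(a,np.linalg.norm(d).round(1),np.degrees(np.arctan2(d[1],d[0])).round(2),((R[a]+R[b])/2).round(1))
print('stand',((R['A_far']+R['A_near']+R['B_far']+R['B_near'])/4).round(1), 'rail gap',np.linalg.norm((R['A_far']+R['A_near']-R['B_far']-R['B_near'])/2))
from scipy.spatial.transform import Rotation as Ro
print(Ro.from_rotvec(observe()['tool_rot']).as_matrix().round(3), tip_extent, observe()['tcp_pos'])
E
```

```text
L_far [589.3 122.1 131.5] gap 4.7 top@z [590.5 120.1] sc@z [588.4 124.4]
L_near [458.6  98.  130.3] gap 0.1 top@z [458.4  97.7] sc@z [460.6  99.1]
M_far [550.3 190.5 129.9] gap 4.5 top@z [551.  187.9] sc@z [550.9 193.3]
M_near [465.9 175.9 130.1] gap 0.5 top@z [465.6 175.6] sc@z [468.4 176.8]
B_far [ 598.9 -139.8   64. ] gap 4.6 top@z [ 599.7 -141.3] sc@z [ 600.5 -134.4]
B_near [ 415.2 -210.3   63.5] gap 0.5 top@z [ 414.9 -209.5] sc@z [ 419.3 -206.6]
A_far [ 613.2 -183.9   62.1] gap 0.9 top@z [ 612.1 -183.4] sc@z [ 616.9 -178. ]
A_near [ 431.7 -253.    64.1] gap 1.1 top@z [ 431.1 -251.9] sc@z [ 435.1 -250. ]
L_far 133.0 10.47 [524.  110.1 130.9]
A_far 194.3 20.86 [ 522.5 -218.5   63.1]
B_far 196.8 20.99 [ 507.1 -175.1   63.7]
stand [ 514.8 -196.8   63.4] rail gap 46.02019880543981
[[ 0.45  -0.893 -0.   ]
 [-0.893 -0.45   0.   ]
 [-0.    -0.    -1.   ]] 25.0 [ 270.00826532 -535.74935075  256.22120132]
```

The crops confirm that the panel at top (201,184) is the longest. Its plain top edge measures 133 mm, against 150 mm minus the end notches, and its height of 131 mm fits the text. It is at about (524,110), yaw 10.3°. The stand is at (515,-197), yaw 20.9°, with rail spacing of 46 mm as expected. Moving above the panel now.

>>> {"fn": "arm_command", "kwargs": {"steps": "-11.56 -12.94 0 0 0 2.06 0.45;-11.56 -12.94 0 0 0 2.06 0.45;-11.56 -12.94 0 0 0 2.06 0.45;-11.56 -12.94 0 0 0 2.06 0.45;-11.56 -12.94 0 0 0 2.06 0.45;-11.56 -12.94 0 0 0 2.06 0.45;-11.56 -12.94 0 0 0 2.06 0.45;-11.56 -12.94 0 0 0 2.06 0.45;-11.56 -12.94 0 0 0 2.06 0.45;-11.56 -12.94 0 0 0 2.06 0.45", "grip_force": 40}}

```text
t: 1.75
tcp_pos: [499.5, 47.8, 256.7]
tool_rot: [-2.411, 2.013, -0.001]
contact_force: [1.1, -0.4, -0.1]
gripper_width: 0.449
```

```bash
cat >> h.py <<'E'
from scipy.spatial.transform import Rotation as Ro
def go(x,y,z,xang):
    """units needed to reach TCP x,y,z with tool x axis at world angle xang(deg), pointing down"""
    s=observe();R=Ro.from_rotvec(s['tool_rot']).as_matrix()
    a=np.radians(xang);X=np.array([np.cos(a),np.sin(a),0]);Z=np.array([0,0,-1.]);T=np.c_[X,np.cross(Z,X),Z]
    print('at',s['tcp_pos'].round(1),'xang',np.degrees(np.arctan2(R[1,0],R[0,0])).round(2),'w',round(s['gripper_width'],3),'F',s['contact_force'].round(1),'t',round(s['t'],2))
    print('shift',(R.T@(np.array([x,y,z])-s['tcp_pos'])/40).round(3),'turn',np.degrees(Ro.from_matrix(R.T@T).as_rotvec()/8).round(3))
E
python3 -c "
from h import *
go(524,110,220,-79.7)"
```

```text
at [499.5  47.8 256.7] xang -79.72 w 0.449 F [ 1.1 -0.4 -0.1] t 1.75
shift [-1.42  -0.879  0.918] turn [-0.007 -0.003 -0.003]
```

>>> {"fn": "arm_command", "kwargs": {"steps": "-1.42 -0.88 0.5 0 0 0 0.45;-1.42 -0.88 0.9 0 0 0 0.45;-1.42 -0.88 0.9 0 0 0 0.45;-1.42 -0.88 0.9 0 0 0 0.45"}}

```text
t: 2.25
tcp_pos: [523.3, 107.4, 220.8]
tool_rot: [2.411, -2.014, 0.0]
contact_force: [0.3, -1.5, -0.3]
gripper_width: 0.448
```

```bash
python3 - <<'E'
from h import *
go(524,110,120,-79.7)
for n in ['scene','top']:
    save(n+'1',snapshot(n))
a=cv2.imread('pics/top1.png');b=cv2.imread('pics/scene1.png')
o=np.hstack([cv2.resize(a[120:260,110:240],None,fx=3,fy=3),cv2.resize(b[150:290,270:400],None,fx=3,fy=3)])
cv2.imwrite('pics/c1.png',o)
E
```

```text
at [523.3 107.4 220.8] xang -79.76 w 0.448 F [ 0.3 -1.5 -0.3] t 2.25
shift [-0.062 -0.028  2.52 ] turn [-0.001 -0.001 -0.008]
```

View pics/c1.png

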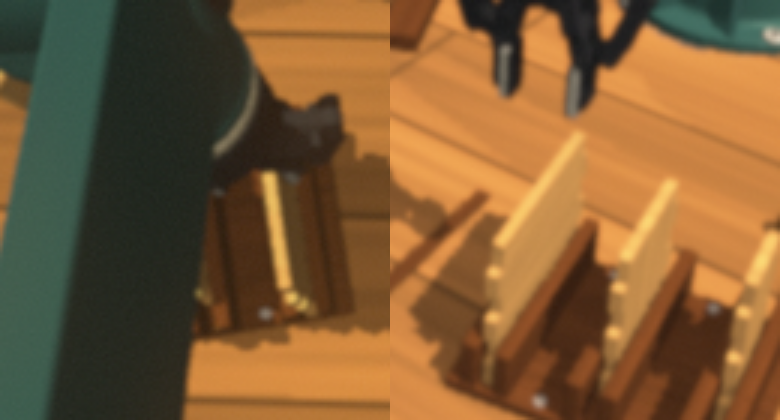

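```bash
python3 -c "
from h import *
print(proj('scene',[523.3,107.4,199]),proj('scene',[524,110,131]))"
```

```text
[320.76078501 182.85417901] [319.90109196 211.45820013]
```

>>> {"fn": "arm_command", "kwargs": {"steps": "-0.05 -0.03 0.8 0 0 0 0.45;-0.05 -0.03 1.4 0 0 0 0.45;-0.05 -0.03 1.7 0 0 0 0.45;-0.05 -0.03 1.7 0 0 0 0.45"}}

```text
t: 2.85
tcp_pos: [524.0, 109.6, 152.2]
tool_rot: [2.41, -2.015, -0.001]
contact_force: [-0.4, -0.6, 0.8]
gripper_width: 0.449
```

```bash
python3 - <<'E'
from h import *
go(524,110,120,-79.7)
im=snapshot('scene');save('s2',im)
save('c2',cv2.resize(im[160:290,270:410],None,fx=5,fy=4))
E
```

```text
at [524.  109.6 152.2] xang -79.79 w 0.449 F [-0.4 -0.6  0.8] t 2.85
shift [-0.009 -0.002  0.806] turn [ 0.005  0.001 -0.011]
```

View pics/c2.png

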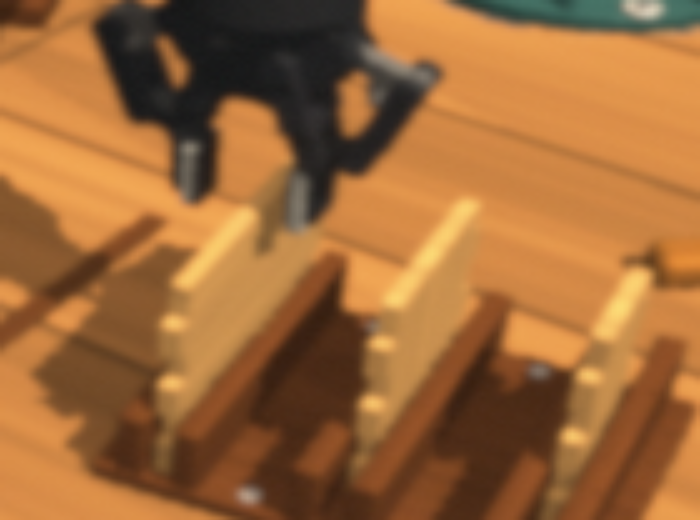

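The projected tip midpoint at scene (321,183) matches the picture, and the jaws straddle the long panel's top edge. I'll descend and close.

>>> {"fn": "arm_command", "kwargs": {"steps": "0 0 0.8 0 0 0 0.45;0 0 0.8 0 0 0 0.45;0 0 0.8 0 0 0 0.45;0 0 0.8 0 0 0 0.25;0 0 0.8 0 0 0 0.1;0 0 0.8 0 0 0 0;0 0 0.8 0 0 0 0;0 0 0.8 0 0 0 0;0 0 0.8 0 0 0 0;0 0 0.8 0 0 0 0", "grip_force": 40}}

```text
t: 4.15
tcp_pos: [524.8, 110.4, 121.2]
tool_rot: [-2.41, 2.013, -0.001]
contact_force: [-0.4, 0.7, 6.4]
gripper_width: 0.088
```

```bash
python3 - <<'E'
from h import *
go(524,110,220,-79.7)
im=snapshot('scene');save('s3',im)
save('c3',cv2.resize(im[160:290,270:410],None,fx=5,fy=4))
E
```

```text
at [524.8 110.4 121.2] xang -79.73 w 0.088 F [-0.4  0.7  6.4] t 4.15
shift [ 0.006  0.018 -2.47 ] turn [-0.011  0.001 -0.004]
```

View pics/c3.png

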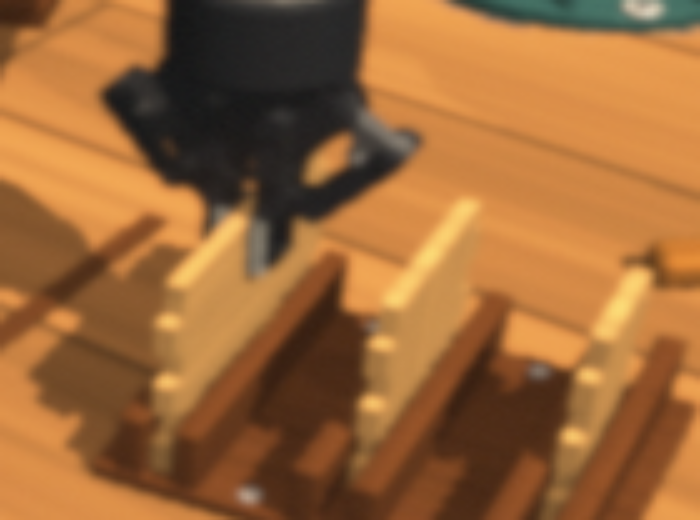

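The grip reads 7.5 mm, which fits the panel's 8 mm. Lifting straight up by 110 mm.

>>> {"fn": "arm_command", "kwargs": {"steps": "0 0 -0.3 0 0 0 0;0 0 -0.7 0 0 0 0;0 0 -1.2 0 0 0 0;0 0 -1.7 0 0 0 0;0 0 -2.3 0 0 0 0;0 0 -2.75 0 0 0 0;0 0 -2.75 0 0 0 0;0 0 -2.75 0 0 0 0", "grip_force": 60}}

```text
t: 5.2
tcp_pos: [523.7, 110.1, 230.1]
tool_rot: [2.411, -2.014, -0.001]
contact_force: [-0.5, 0.9, -1.3]
gripper_width: 0.081
```

```bash
python3 - <<'E'
from h import *
go(515,-197,230,-69.1)
im=snapshot('scene');save('s4',im)
save('c4',cv2.resize(im[110:290,250:410],None,fx=4,fy=3))
E
```

```text
at [523.7 110.1 230.1] xang -79.74 w 0.081 F [-0.5  0.9 -1.3] t 5.2
shift [7.515e+00 1.582e+00 2.000e-03] turn [ 4.00e-03  1.00e-03 -1.33e+00]
```

View pics/c4.png

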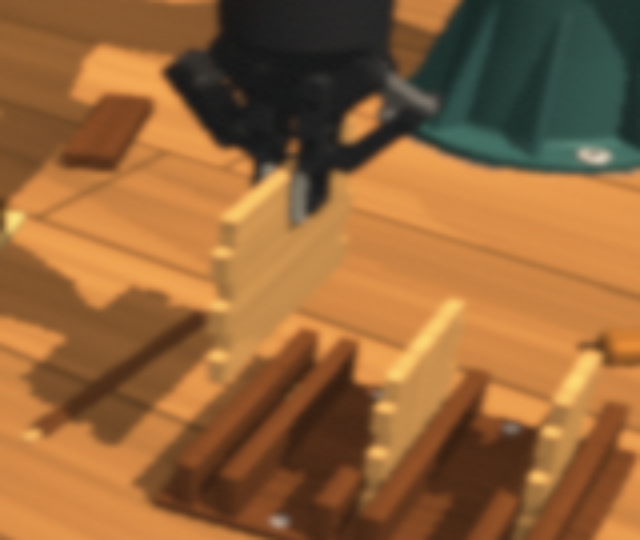

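The panel is clear and level, and the other two stand undisturbed. Moving over the stand.

>>> {"fn": "arm_command", "kwargs": {"steps": "0.6 0.13 0 0 0 -0.1 0;1.6 0.34 0 0 0 -0.3 0;2.6 0.55 0 0 0 -0.5 0;3.6 0.76 0 0 0 -0.7 0;4.6 0.97 0 0 0 -0.9 0;5.6 1.18 0 0 0 -1.1 0;6.6 1.39 0 0 0 -1.3 0;7.2 1.52 0 0 0 -1.33 0;7.515 1.58 0 0 0 -1.33 0;7.515 1.58 0 0 0 -1.33 0"}}

```text
t: 6.5
tcp_pos: [515.3, -197.0, 229.7]
tool_rot: [-2.586, 1.783, 0.002]
contact_force: [-0.7, 0.4, -2.1]
gripper_width: 0.086
```

```bash
python3 - <<'E'
from h import *
go(515,-197,180,-69.1)
for n in['scene','top']:save(n+'5',snapshot(n))
a=cv2.imread('pics/top5.png');b=cv2.imread('pics/scene5.png')
o=np.hstack([cv2.resize(a[130:270,280:400],None,fx=3,fy=3),cv2.resize(b[100:240,150:280],None,fx=3,fy=3)])
cv2.imwrite('pics/c5.png',o)
E
```

```text
at [ 515.3 -197.   229.7] xang -69.16 w 0.086 F [-0.7  0.4 -2.1] t 6.5
shift [-0.002  0.006  1.242] turn [ 0.004  0.008 -0.007]
```

View pics/c5.png

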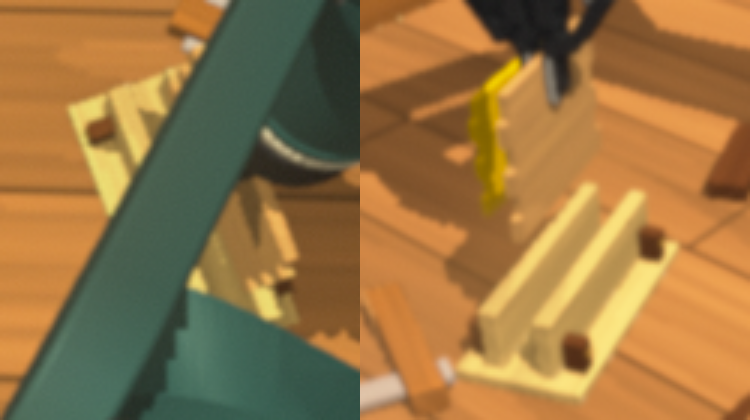

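>>> {"fn": "arm_command", "kwargs": {"steps": "0 0 0.4 0 0 0 0;0 0 0.8 0 0 0 0;0 0 1.05 0 0 0 0;0 0 1.05 0 0 0 0;0 0 1.05 0 0 0 0"}}

```text
t: 7.22
tcp_pos: [515.8, -197.0, 188.4]
tool_rot: [-2.588, 1.781, -0.0]
contact_force: [-0.0, 0.1, -1.5]
gripper_width: 0.086
```

```bash
python3 - <<'E'
from h import *
go(515,-197,121,-69.1)
im=snapshot('scene');save('s6',im)
save('c6',cv2.resize(im[120:240,150:280],None,fx=5,fy=5,interpolation=cv2.INTER_CUBIC))
E
```

```text
at [ 515.8 -197.   188.4] xang -69.09 w 0.086 F [-0.   0.1 -1.5] t 7.22
shift [-0.007  0.019  1.685] turn [-0.001 -0.001  0.001]
```

View pics/c6.png

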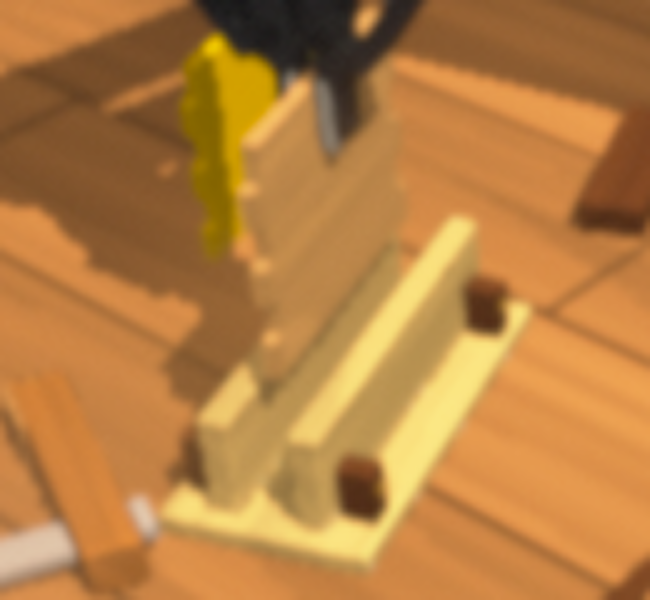

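```bash
python3 - <<'E'
from h import *
c,s=np.cos(np.radians(20.9)),np.sin(np.radians(20.9))
def w(x,y,z): return [515.5+c*x-s*y,-197+s*x+c*y,z]
f=lambda p:((proj('scene',p)-[150,120])*5).round(0)
for n,p in dict(panel_bot_end=w(75,0,79),bot67=w(67,0,79),top_end=w(67,0,199),railL=w(100,-15,67),railR=w(100,15,67),railRo=w(100,31,67),railLo=w(100,-31,67),RRfar=w(-100,15,67),RRofar=w(-100,31,67)).items(): print(n,f(p))
E
```

```text
panel_bot_end [273. 375.]
bot67 [281. 366.]
top_end [248. 142.]
railL [223. 421.]
railR [281. 433.]
railRo [313. 439.]
railLo [192. 415.]
RRfar [449. 212.]
RRofar [477. 217.]
```

Against the same scene picture, the panel sits a few mm toward the far rail, with 11 mm of slack each side. I'll correct by 3 mm toward the near rail (tool -x) and lower.

>>> {"fn": "arm_command", "kwargs": {"steps": "-0.07 0 0 0 0 0 0;-0.07 0 0.3 0 0 0 0;-0.07 0 0.6 0 0 0 0;-0.07 0 0.9 0 0 0 0;-0.07 0 1.15 0 0 0 0;-0.07 0 1.35 0 0 0 0;-0.07 0 1.5 0 0 0 0;-0.07 0 1.5 0 0 0 0"}}

```text
t: 8.28
tcp_pos: [514.4, -194.2, 127.9]
tool_rot: [2.588, -1.782, -0.001]
contact_force: [0.5, 0.7, -0.8]
gripper_width: 0.087
```

```bash
python3 - <<'E'
from h import *
go(515,-194,121,-69.1)
im=snapshot('scene');save('s7',im)
save('c7',cv2.resize(im[120:240,150:280],None,fx=5,fy=5,interpolation=cv2.INTER_CUBIC))
E
```

```text
at [ 514.4 -194.2  127.9] xang -69.09 w 0.087 F [ 0.5  0.7 -0.8] t 8.28
shift [ 0.002 -0.017  0.171] turn [0.004 0.005 0.001]
```

View pics/c7.png

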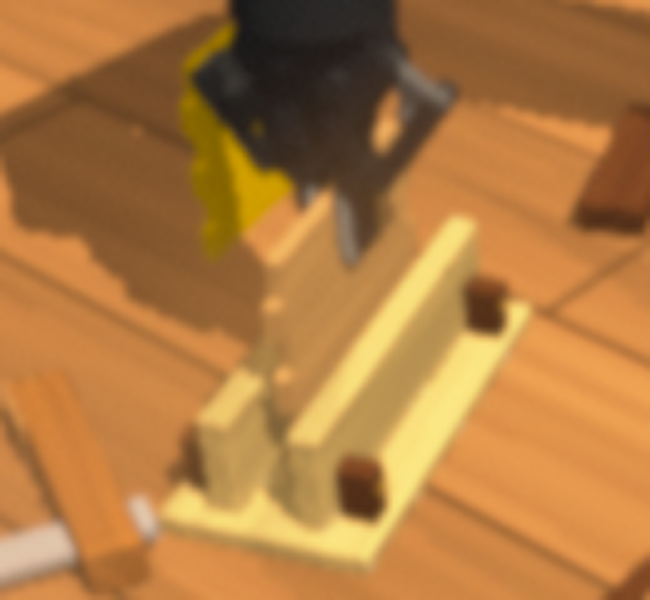

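The panel is in the channel without touching a rail. Lowering to the floor in small steps.

>>> {"fn": "arm_command", "kwargs": {"steps": "0 0 0.06 0 0 0 0;0 0 0.12 0 0 0 0;0 0 0.17 0 0 0 0;0 0 0.17 0 0 0 0;0 0 0.17 0 0 0 0"}}

```text
t: 8.95
tcp_pos: [514.6, -194.3, 121.5]
tool_rot: [-2.588, 1.781, 0.0]
contact_force: [-0.4, 0.3, -1.5]
gripper_width: 0.082
```

>>> {"fn": "arm_command", "kwargs": {"steps": "0 0 0.02 0 0 0 0;0 0 0.03 0 0 0 0;0 0 0.03 0 0 0 0"}}

```text
t: 9.32
tcp_pos: [514.5, -194.4, 121.3]
tool_rot: [2.588, -1.781, 0.001]
contact_force: [-3.2, 1.0, 8.1]
gripper_width: 0.082
```

An upward force of 8 N shows it is on the floor. Releasing slightly, then withdrawing.

>>> {"fn": "arm_command", "kwargs": {"steps": "0 0 0 0 0 0 0.12;0 0 0 0 0 0 0.2;0 0 0 0 0 0 0.3;0 0 0 0 0 0 0.35;0 0 0 0 0 0 0.4;0 0 0 0 0 0 0.4;0 0 0 0 0 0 0.4"}}

```text
t: 10.2
tcp_pos: [514.5, -194.3, 120.3]
tool_rot: [-2.587, 1.782, 0.0]
contact_force: [0.4, -0.2, -0.4]
gripper_width: 0.396
```

```bash
python3 - <<'E'
from h import *
go(515,-194,121,-69.1)
im=snapshot('scene');save('s8',im)
save('c8',cv2.resize(im[120:240,150:280],None,fx=5,fy=5,interpolation=cv2.INTER_CUBIC))
E
```

```text
at [ 514.5 -194.3  120.3] xang -69.1 w 0.396 F [ 0.4 -0.2 -0.4] t 10.2
shift [-0.002 -0.013 -0.018] turn [0.    0.001 0.   ]
```

View pics/c8.png

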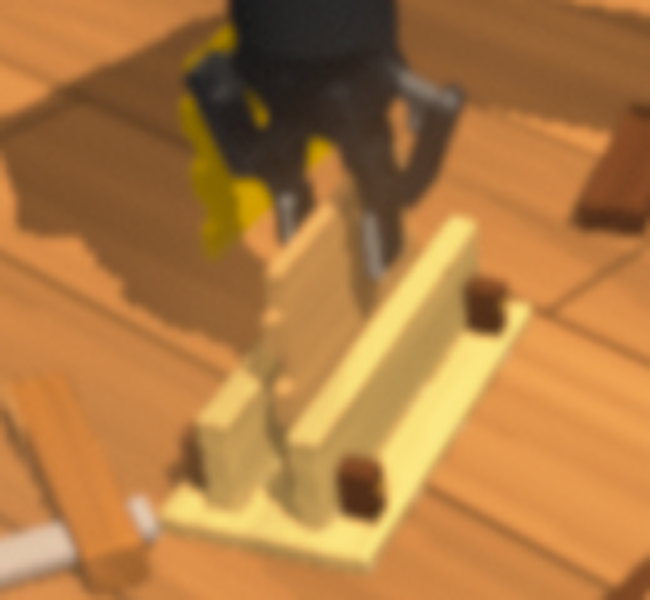

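>>> {"fn": "arm_command", "kwargs": {"steps": "0 0 -0.2 0 0 0 0.45;0 0 -0.6 0 0 0 0.45;0 0 -1.4 0 0 0 0.45;0 0 -2.4 0 0 0 0.45;0 0 -3 0 0 0 0.45;0 2 -3 0 0 0 0.45;0 3 -3 0 0 0 0.45;1 3 -3 0 0 0 0.45;1 3 -3 0 0 0 0.45;1 3 -3 0 0 0 0.45"}}

```text
t: 11.5
tcp_pos: [416.8, -274.4, 241.1]
tool_rot: [-2.587, 1.782, -0.001]
contact_force: [-0.4, 1.0, 0.5]
gripper_width: 0.449
```

```bash
python3 - <<'E'
from h import *
go(515,-194,121,-69.1)
for n in['scene','top']:save(n+'9',snapshot(n))
a=cv2.imread('pics/top9.png');b=cv2.imread('pics/scene9.png')
o=np.hstack([cv2.resize(a[130:270,280:400],None,fx=3,fy=3),cv2.resize(b[120:260,150:280],None,fx=3,fy=3)])
cv2.imwrite('pics/c9.png',o)
E
```

```text
at [ 416.8 -274.4  241.1] xang -69.12 w 0.449 F [-0.4  1.   0.5] t 11.5
shift [-1.005 -3.008  3.003] turn [-0.004 -0.003 -0.002]
```

View pics/c9.png

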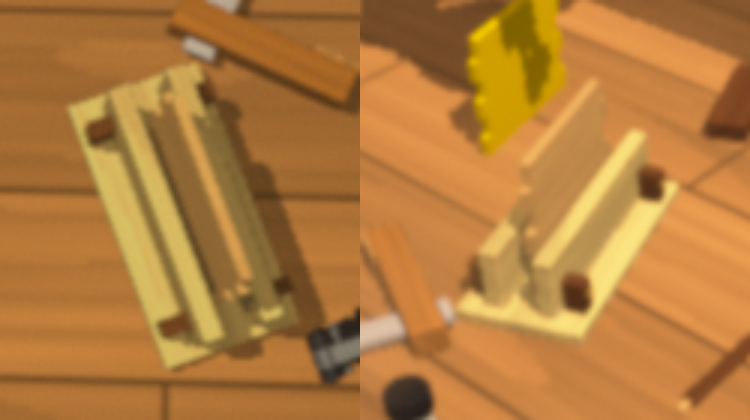

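View pics/scene9.png

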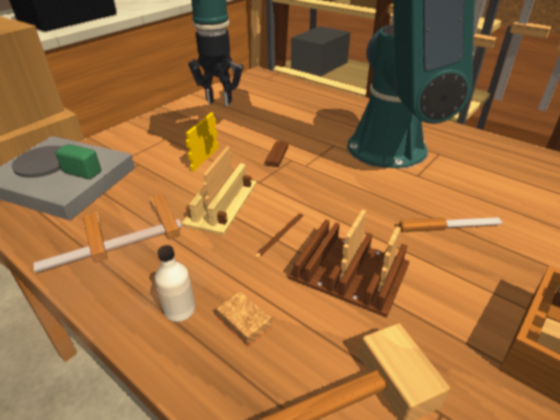

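The panel stands in the channel with its top edge visible, top (336,162)-(361,222) and scene (205,175)-(229,148). Now a final measurement.

```bash
python3 - <<'E'
from h import *
a,e=tri('top',(336,162.3),'scene',(205,175));b,f=tri('top',(361,221.7),'scene',(229,148.3))
m=(a+b)/2;d=a-b;print(a.round(1),b.round(1),e,f,'mid',m.round(1),'len',np.linalg.norm(d),'ang',np.degrees(np.arctan2(d[1],d[0])))
c,s=np.cos(np.radians(20.9)),np.sin(np.radians(20.9));v=m[:2]-[516,-195]
print('in stand',c*v[0]+s*v[1],-s*v[0]+c*v[1])
o=observe();print(o['contact_force'],o['t'],abs(o['joint_velocities']).max());hand_in()
E
```

```text
[ 576.9 -167.1  131.5] [ 454.3 -216.5  127.9] 2.795584066271813 3.052058750700248 mid [ 515.6 -191.8  129.7] len 132.28900495194773 ang 21.937465622987432
in stand 0.7802914656565194 3.1631897865782315
[-0.17532628  0.43798037  0.40798633] 11.6 0.005107299731527668
the job is handed in; nothing more can be done
```

I lifted the long panel straight up out of the rack and stood it in the stand's channel. I lowered it until the floor pushed back with about 8 N, opened the fingers and withdrew. The job was handed in at about 11.6 s.

The last two-view check showed:
- **Position:** the panel's middle is about 1 mm off centre lengthwise and 3 mm across the channel.
- **Alignment:** its length is about 1° off the channel direction.
- **Height:** the top edge is at about 130 mm. It should be 132 mm if the panel is resting upright on the floor.
- **Other panels:** the middle and short panels still stand in their slots, by eye in the last scene picture. I did not re-measure them.
- **Robot:** the gripper is clear of everything.

The two cameras disagreed by about 4 mm on where the stand is. I split the difference and moved the panel 3 mm across before lowering it. This is well within the 11 mm of slack on each side, and no check failed.

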